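Set the swivel vice to the marked angle and clamp it

ROBOT

A 6-joint arm with a two-finger parallel gripper is mounted at the origin on the work surface; the furniture and walls round the work are solid. World frame = base frame: x ahead of the robot, y to its left, z up, the work surface at z = 0. Lengths are in m, angles in rad, forces in N, time in s.
With the tool pointing down it reaches from about 0.425 to 1.125 m from the base axis. Payload 14.9 kg.
Tool frame: the origin (TCP) lies on the centre line of the jaws, within the pads' length; the fingertips stand 17 mm ahead of it and the grasp point (between the pads) lies 2 mm behind it (ctrl.finger_overhang is the distance from the TCP to the fingertips, in m); z points along the fingers, y is the direction in which the jaws open and shut (so a half turn about z gives the same grasp; the last joint's range is limited). The gripper opens to 91 mm and grips with 3 to 60 N. Pads are 32 mm wide; open, the fingers measure 118 mm over their backs; the gripper's body (76 mm by 178 mm) begins 60 mm behind the grasp point.
Start: joints at [1.089, 0.379, 1.734, -0, 1.028, -0.033], TCP at [0.304, 0.631, 0.231] pointing down, gripper open.
Joint ranges: [-2.77, 2.77], [-0.74, 2.19], [0, 2.66], [-1.06, 4.2], [0.31, 2.87], [-3.08, 3.08]. Speed limits (rad/s): [1.89, 1.89, 2.39, 3.14, 3.14, 3.14].

INTERFACE

Orientations are given as a unit quaternion [w, x, y, z].
In Python, from bench import ctrl gives the robot as it stands.
- The arm moves only by the tool send_rows, never from a script. Its argument "motion" is a list of rows, each a list of 5 numbers: the finger opening in mm, from 0 to 91.2, then the shift along the world's x, y, z in mm, then the turn about the world's z in degrees. In form: [[grip, dx, dy, dz, spin], ...]. A call has 1 to 20 rows; each row shifts and turns the commanded pose from where the row before left it; what a row does not reach is not made up. A row lasts 1/8 s, in which the tool goes at most 62.5 mm and 10.7 degrees, less where a joint would pass 70% of its speed; a pose out of reach is approached as far as the arm can. A call is refused whole if a number of a shift passes 62.5 or a number of a turn 10.7, either way. A call with a gripper value outside its range is refused whole. The fingers move at their own pace and stop on an object; "newtons" is the grip in N (left out, the last holds). Time passes only in rows, so rows that do not move let the fingers close. It gives the time, the measured TCP pose, the force and the opening at its end, in the units of the state.
- ctrl.observe(): the state, without advancing time (a new reading comes with each control period).
- ctrl.read_camera(name): name is "scene" or "top"; returns the picture (400x640x3 uint8, red, green, blue); there is no depth.
- ctrl.calibration(name): a dict with "camera_matrix" (3x3 intrinsics, pixels), "world_from_camera" (4x4, takes a point from camera to world coordinates). Camera axes: x right, y down, z forward; pixel columns grow to the right and rows downward; lengths in m; the calibration is good to about 2 mm. A picture is of the moment at which its call begins. calibration takes no time and is no camera call.
- ctrl.hand_in(): hands the job in, once; it reports no verdict.
The state is a dict: "t": time; "joint_positions": joint angles; "dq": joint speeds; "effort": joint torques, N m; "eef_pos": TCP position; "tcp_rot": TCP orientation; "contact_force": force on the tool from outside, world axes, zero at the start; "torque": the same for the moment, N m; "opening": opening from 0.0 (shut) to 1.0 (fully open).
Only numpy, scipy, OpenCV 4.12 (cv2) and the standard library are available. Lean on these libraries where they do the work, as an engineer would, in place of code of your own. Each camera call takes 0.05 s, during which the arm holds its last target. There are 200 camera calls.

TASK

Set the swivel vice on the bench to the angle marked on its scale: push the clamp lever right over to the right so that it is loose, push the vice round until the white index line on its turntable lines up with the tip of the red pointer, then push the lever back to the left until it is fully tight, with the line still on the pointer. Only push with the fingertips: do not grip or lift anything, do not drag the base about or shift the red pointer, and leave the other things on the bench alone.

Things in the scene. Friction and masses are not known exactly. Their poses are not given: they have to be found in the camera images.
- swivel_axis (a point): Point on the vertical swivel axis at the turntable's top, 41 mm up; x axis points away from the clamp lever. Grey round base of radius 108 mm with bright scale ring, dark turntable of radius 77.5 mm, on it a small steel vice 237 mm long, 97 mm to its top, lying across the line lever to axis. All about 12 kg, loose on the bench: pushes over about 40 N drag it.
- turntable (a joint): Swivel angle of turntable and vice, rad; grows counter-clockwise seen from above; 0 = vice square across the line from clamp stud to swivel axis; stops at -0.75 and 0.75. With the clamp loose it turns with a steady drag of about 0.35 N m and stays where it is left; with the clamp tight it is held fast.
- index_mark (a point): Outer end of the white index line on the turntable, 80 mm from the swivel axis, 38 mm above the bench; it turns with the turntable.
- target_mark (a point): Inner tip of the red setting pointer, 80 mm from the swivel axis, 38 mm above the bench; the wanted scale line is the one at this tip. The pointer (13 mm wide, reaches 105 mm from the axis, top 39 mm above the bench) sits stiffly on the scale ring, as set by a colleague; not to be moved.
- push_left (a point): Centre of the bright upright flank (30 mm long, from 54 to 98 mm above the bench) at the left end of the vice, lever side: 88 mm along the vice from the axis, 38 mm off its middle line, 76 mm up. Its x axis points squarely into the flank; a push that way turns the vice clockwise from above. Below, a foot sticks out 19 mm from the flank, its top 51 mm up.
- push_right (a point): Centre of the like flank (22 mm long, 52 to 80 mm above the bench) near the right end, the crank end: 76 mm along the vice from the swivel axis, 66 mm up; x axis points into it. A push that way turns the vice counter-clockwise from above.
- clamp_lever (a joint): Angle of the clamp lever about its stud, rad. 0 = tight stop (as found): lever 0.576 rad clockwise from above (to the left) of the line from swivel axis out through the stud; grows counter-clockwise; 1.15 = loose stop, lever over to the right. The clamp bites below about 0.6 and is free above. Takes 0.1 to 0.3 N m (2 to 6 N at the grip) and stays where it is left.
- lever_stud (a point): Axis of the clamp lever's stud, 114 mm from the swivel axis on the side toward the robot, at the lever's mid height, 42 mm above the bench.
- lever_grip (a point): Centre of the black grip of the clamp lever, 56 mm from the stud axis, 42 mm above the bench. The lever is a level bar; grip 36 mm long, 16 mm wide, 36 to 49 mm above the bench, its end 74 mm from the stud axis. Hub of radius 14 mm, top 56 mm above the bench. Free space under and beside the grip.
- swivel_base: The base of the swivel vice; origin at the centre of its underside, x axis pointing away from the clamp lever.
- lever_left: Left side of the clamp lever (the side that faces left when seen from the robot); origin on the stud axis at bench height.
- lever_right: Right side of the clamp lever; same origin.
- near_flank: The bright flanks of the vice on the clamp-lever side; origin on the swivel axis at bench height.
- far_flank: The bright flanks of the vice on the side away from the lever, 75 mm from the near ones; same origin.
- ratchet: Bystander: steel ratchet handle, 31x200x30 mm, lying at the right; origin at the centre of its underside.
- flat_offcut: Bystander: rusty flat bar offcut, 40x122x10 mm, lying at the left; origin at the centre of its underside.
- tape_measure: Bystander: yellow pocket tape measure, 32x75x62 mm, standing in front of the bench vice; origin at the centre of its underside.
- marker: Bystander: black and red marker pen, 16x120x17 mm, lying at the right; origin at the centre of its underside.
- screwdriver: Bystander: screwdriver with yellow handle, 27x170x25 mm, lying near the robot; origin at the centre of its underside.

How it is judged:
On the way, in this order (a step that is already met when the one before it is completed fails the run):
1. the clamp lever is pushed over until the clamp is loose (value of joint clamp_lever above 0.7 rad), for 0.1 s.
2. with the clamp loose, the index line stands at the red pointer (distance between index_mark and target_mark below 0.003 m and value of joint clamp_lever above 0.65 rad and velocity of joint turntable between -0.02 and 0.02 rad/s), for 0.3 s.
At the end, for the whole second after the job is handed in: The index line stands within 3 mm (about 2 degrees) of the red pointer's tip, the clamp lever is within 0.15 rad of its tight stop, the vice is at rest, and base and pointer are within 12 mm of where they stood (distance between index_mark and target_mark below 0.003 m and value of joint clamp_lever below 0.15 rad and velocity of joint turntable between -0.02 and 0.02 rad/s and distance of each of swivel_base, target_mark from where it was at the start of the episode below 0.012 m); the robot touches nothing.
It fails at once if the base is dragged or turned on the bench, or lifted, or the red pointer is shifted, by more than 12 mm (distance of any of swivel_base, target_mark from where it was at the start of the episode above 0.012 m).
It fails at once if the clamp lever is gripped from both sides (contact force between the fingers and lever_left above 1 N and contact force between the fingers and lever_right above 1 N).
It fails at once if the vice is gripped from both sides (contact force between the fingers and near_flank above 1 N and contact force between the fingers and far_flank above 1 N).
It fails at once if another thing on the bench is moved or lifted by more than 20 mm (distance of any of ratchet, flat_offcut, tape_measure, marker, screwdriver from where it was at the start of the episode above 0.02 m).
It also fails if it takes over 72 s, if anything falls off the work surface, if the arm or the gripper's body presses on something with over 40 N, if the wrist force passes 120 N, or if a joint passes its speed limit or range.

## Working session

There is one attempt and no reset: what is moved stays moved. The work goes in short steps, Python scripts to look and compute and a tool call to move; the robot and the scene stay as the last step left them, time stands still between calls to the robot, and variables do not carry over. Pictures are saved under pics/ and viewed, about 8 in all and at most 12, crops included, and the job is handed in when it is done.

Besides the shell and the picture viewer there is one more tool, called in YAML: its name, and indented under it one key for each argument. send_rows: Moves the arm, as the interface text tells. Its arguments: {"type":"object","properties":{"motion":{"type":"array","items":{"type":"array","items":{"type":"number"}}},"newtons":{"type":"number"}},"required":["motion"]}

```bash
mkdir -p pics
cat > h.py <<'E'
import numpy as np, cv2
from bench import ctrl
def snap(cam,name,crop=None,s=1):
    im=ctrl.read_camera(cam)[:,:,::-1].copy()
    cv2.imwrite(f'pics/{name}_full.png',im)
    if crop: x0,y0,x1,y1=crop; im=im[y0:y1,x0:x1]
    if s!=1: im=cv2.resize(im,None,fx=s,fy=s,interpolation=cv2.INTER_CUBIC)
    cv2.imwrite(f'pics/{name}.png',im)
def world(cam,u,v,z):
    c=ctrl.calibration(cam);K=np.array(c["camera_matrix"]);T=np.array(c["world_from_camera"])
    d=T[:3,:3]@np.linalg.solve(K,[u,v,1]);o=T[:3,3]
    return o+d*(z-o[2])/d[2]
def pix(cam,p):
    c=ctrl.calibration(cam);K=np.array(c["camera_matrix"]);T=np.linalg.inv(np.array(c["world_from_camera"]))
    q=K@(T[:3,:3]@np.array(p)+T[:3,3]);return q[:2]/q[2]
E
python3 - <<'E'
from h import *
a=ctrl.read_camera("top");b=ctrl.read_camera("scene")
cv2.imwrite('pics/top0.png',a[:,:,::-1]);cv2.imwrite('pics/scene0.png',b[:,:,::-1])
for c in("top","scene"):print(ctrl.calibration(c))
print(ctrl.observe(), ctrl.finger_overhang)
E
```

```text
{'camera_matrix': array([[481.15234351,   0.        , 316.94319724],
       [  0.        , 481.15234351, 198.8990317 ],
       [  0.        ,   0.        ,   1.        ]]), 'world_from_camera': array([[-0.02322032, -0.98370212,  0.17830018,  0.1693438 ],
       [-0.9997001 ,  0.02423528,  0.00351618,  0.14317486],
       [-0.00778003, -0.17816507, -0.98396986,  1.57020413],
       [ 0.        ,  0.        ,  0.        ,  1.        ]])}
{'camera_matrix': array([[491.79723945,   0.        , 321.69949582],
       [  0.        , 491.79723945, 197.49920707],
       [  0.        ,   0.        ,   1.        ]]), 'world_from_camera': array([[-0.57983695, -0.3949976 ,  0.71257702, -0.71088855],
       [-0.81456226,  0.26317622, -0.51693966,  0.96113712],
       [ 0.0166566 , -0.88017906, -0.47434943,  0.84014575],
       [ 0.        ,  0.        ,  0.        ,  1.        ]])}
{'t': 0.1, 'joint_positions': array([ 1.08873486e+00,  3.79353317e-01,  1.73470403e+00, -4.43249050e-06,
        1.02854071e+00, -3.32710349e-02]), 'dq': array([-3.30105748e-04, -1.07173110e-03, -2.18758995e-03, -1.77742828e-03,
        4.62814706e-04,  8.11064362e-05]), 'effort': array([ 2.34301828e-03, -7.65041542e+01, -4.35289657e+01,  6.53151493e-02,
        3.98700102e-02, -8.99142810e-05]), 'eef_pos': array([0.30354381, 0.63038634, 0.2303649 ]), 'tcp_rot': array([-1.26265792e-04,  2.22515638e-01,  9.74928991e-01, -4.86590342e-04]), 'contact_force': array([-0.3495156 ,  0.08025432, -0.52728693]), 'torque': array([-0.03512713, -0.03153918, -0.02937312]), 'opening': 1.0001266601954393} 0.017
```

View pics/top0.png

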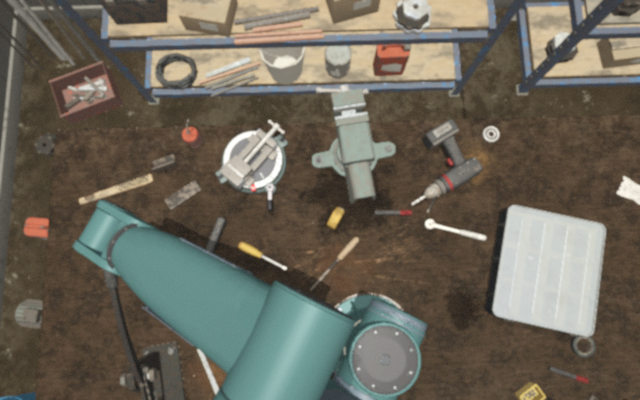

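View pics/scene0.png

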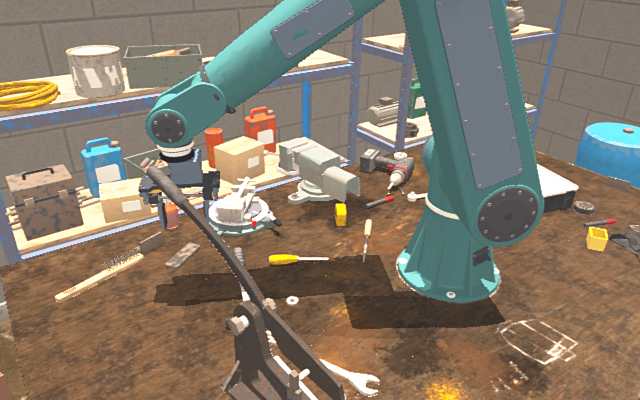

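The vice shows in the top view at about (253,160), with its lever pointing down to (270,208). The tool is left of it. I'll enlarge this area.

Run:
```python
from h import *
im=cv2.imread('pics/top0.png')[110:225,200:310]
cv2.imwrite('pics/topc.png',cv2.resize(im,None,fx=5,fy=5,interpolation=cv2.INTER_CUBIC))
print(world("top",253,160,0.04))
```

```text
[0.58156734 0.35553672 0.04      ]
```

View pics/topc.png

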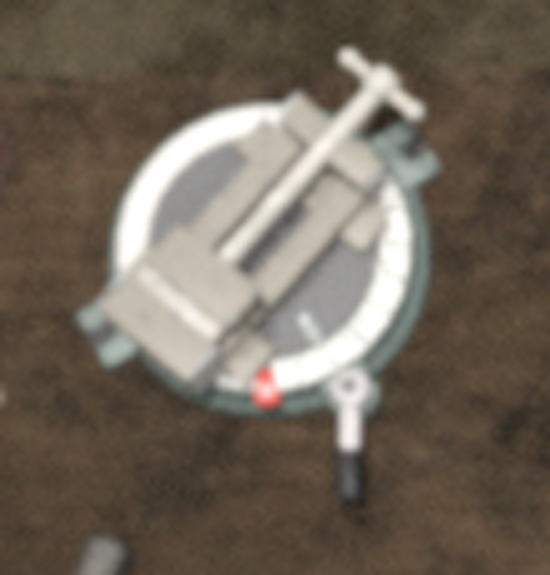

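Run:
```python
from h import *
from scipy.optimize import least_squares
P=lambda u,v,z:world("top",200+u/5,110+v/5,z)[:2]
stud=P(350,385,.056);tip=P(265,368,.038);idx=P(322,340,.038);gripend=P(350,502,.045)
ring=[P(u,v,.038) for u,v in((113,240),(412,250),(275,100),(280,394))]
print(stud,tip,idx,gripend,np.linalg.norm(gripend-stud))
def f(q):
    c=q[:2];d=lambda p:np.linalg.norm(p-c)
    return [d(stud)-.114,d(tip)-.08,d(idx)-.08]+[d(r)-q[2] for r in ring]
s=least_squares(f,[.58,.355,.1]);c=s.x[:2];print(s.x,s.fun)
a=lambda p:np.degrees(np.arctan2(*(p-c)[::-1]))
print('bearings stud,tip,idx',a(stud),a(tip),a(idx),'lever',np.degrees(np.arctan2(*(gripend-stud)[::-1])))
```

```text
[0.48631167 0.29857291] [0.50276767 0.35577656] [0.52053429 0.31853746] [0.41192016 0.30014881] 0.07440819962563064
[0.58498582 0.35824238 0.09950227] [ 0.00131276  0.00225512 -0.00430007 -0.00155689 -0.0002387   0.00079871
  0.00099688]
bearings stud,tip,idx -148.83813288988978 -178.2821467406298 -148.36514261481847 lever 178.7864368720926
```

send_rows:
  motion:
    - [0,13,-29,0,2.5]
    - [0,13,-29,0,2.5]
    - [0,13,-29,0,2.5]
    - [0,13,-29,0,2.5]
    - [0,13,-29,0,2.5]
    - [0,13,-29,0,2.5]
    - [0,13,-29,0,2.5]
    - [0,13,-29,0,2.5]
    - [0,12,-28,0,2.5]
    - [0,12,-28,0,2.5]
    - [0,0,0,0,0]
    - [0,0,0,0,0]

```text
t: 1.6
eef_pos: [0.4316, 0.3429, 0.2309]
tcp_rot: [-0.0, 0.007, 1.0, 0.0]
contact_force: [-0.5, 0.3, 0.6]
opening: 0.004
```

send_rows:
  motion:
    - [0,0,0,-40,0]
    - [0,0,0,-40,0]
    - [0,0,0,-40,0]
    - [0,0,0,-30,0]
    - [0,0,0,-15,0]
    - [0,0,0,-11,0]
    - [0,0,0,0,0]
    - [0,0,0,0,0]

```text
t: 2.6
eef_pos: [0.4322, 0.3431, 0.0558]
tcp_rot: [0.0, 0.006, 1.0, 0.0]
contact_force: [-0.5, -0.4, -1.1]
opening: 0.005
```

Run:
```python
from h import *
snap("scene","s1",(190,160,310,250),6)
s=ctrl.observe();print(s['eef_pos'],s['contact_force'])
S=np.array([.4863,.2986]);
for k in np.arange(0,1.2,.1):
    t=np.radians(178.8)+k;u=np.array([np.cos(t),np.sin(t)]);n=np.array([u[1],-u[0]])
    print(round(k,2),np.round((S+.056*u+.0215*n)*1e3,1),'tight side',np.round((S+.056*u-.0215*n)*1e3,1))
```

```text
[0.43220555 0.34305296 0.05580837] [-0.50699692  0.647025   -0.18164914]
0.0 [430.8 321.3] tight side [429.9 278.3]
0.1 [428.8 315.6] tight side [432.2 272.7]
0.2 [427.4 309.8] tight side [435.  267.5]
0.3 [426.5 303.8] tight side [438.4 262.5]
0.4 [426.3 297.9] tight side [442.2 257.9]
0.5 [426.7 291.9] tight side [446.5 253.7]
0.6 [427.7 285.9] tight side [451.2 250. ]
0.7 [429.2 280.2] tight side [456.2 246.7]
0.8 [431.3 274.6] tight side [461.6 244. ]
0.9 [434.  269.2] tight side [467.1 241.8]
1.0 [437.2 264.1] tight side [472.9 240.1]
1.1 [440.9 259.4] tight side [478.8 239.1]
```

View pics/s1.png

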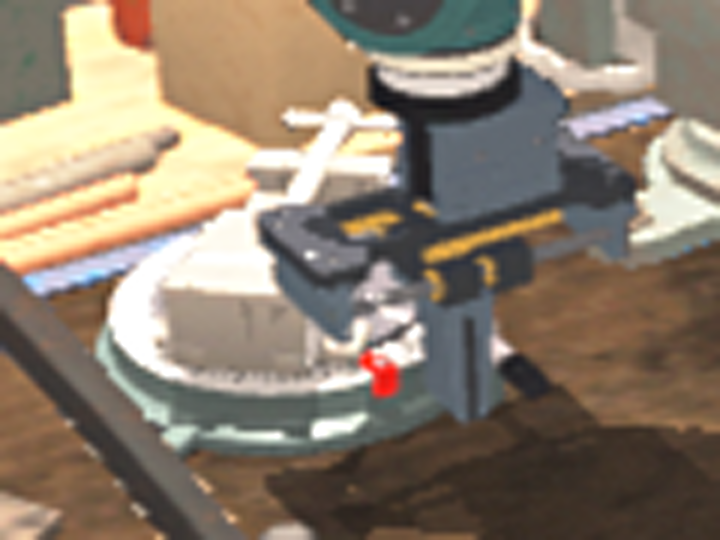

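The fingers stand just in front of the lever, clear of the pointer at crop (378,372). The grip shows behind them at (525,372). Next I push it over.

send_rows:
  motion:
    - [0,-1,-11,0,0]
    - [0,-1,-10,0,0]
    - [0,-1,-3,0,2.9]
    - [0,-1,-3,0,2.9]
    - [0,-1,-3,0,2.8]
    - [0,0,-3,0,2.8]
    - [0,-0.5,-3,0,2.9]
    - [0,-0.5,-3,0,2.9]
    - [0,0,-3,0,2.8]
    - [0,0,-3,0,2.8]
    - [0,0.2,-3,0,2.9]
    - [0,0.2,-3,0,2.9]
    - [0,0.5,-3,0,2.8]
    - [0,0.5,-3,0,2.8]
    - [0,0,0,0,0]

```text
t: 4.53
eef_pos: [0.4272, 0.2852, 0.0551]
tcp_rot: [0.0, -0.288, 0.958, 0.0]
contact_force: [-0.2, 0.6, -0.1]
opening: 0.005
```

send_rows:
  motion:
    - [0,0.7,-3,0,2.9]
    - [0,0.8,-3,0,2.9]
    - [0,1,-2.8,0,2.8]
    - [0,1,-2.8,0,2.8]
    - [0,1.3,-2.7,0,2.9]
    - [0,1.4,-2.7,0,2.9]
    - [0,1.6,-2.5,0,2.8]
    - [0,1.6,-2.5,0,2.8]
    - [0,1.8,-2.3,0,2.9]
    - [0,1.9,-2.3,0,2.9]
    - [0,0,0,0,0]
    - [0,0,0,0,0]

```text
t: 6.02
eef_pos: [0.4401, 0.2589, 0.0549]
tcp_rot: [-0.0, -0.515, 0.857, -0.0]
contact_force: [-0.3, 0.5, 0.1]
opening: 0.009
```

send_rows:
  motion:
    - [0,1.2,-0.8,0,1]
    - [0,1.2,-0.8,0,1]
    - [0,0,0,0,0]

```text
t: 6.4
eef_pos: [0.4423, 0.2572, 0.0547]
tcp_rot: [-0.0, -0.531, 0.848, 0.0]
contact_force: [-2.9, -0.7, 0.4]
opening: 0.006
```

send_rows:
  motion:
    - [0,-6,3,0,0]
    - [0,-8,4,0,0]
    - [0,0,0,45,0]
    - [0,0,0,45,0]
    - [0,0,0,45,0]
    - [0,0,0,40,0]
    - [0,-3,31,0,-2]
    - [0,-3,31,0,-2]
    - [0,-3,31,0,-2]
    - [0,-3,31,0,-2]
    - [0,-3,31,0,-2]
    - [0,-3,31,0,-2]
    - [0,-3,31,0,-2]
    - [0,-3,31,0,-1]
    - [0,-3,31,0,0]
    - [0,0,0,0,0]
    - [0,0,0,0,0]

```text
t: 8.52
eef_pos: [0.4012, 0.543, 0.2297]
tcp_rot: [-0.0, -0.416, 0.91, -0.0]
contact_force: [0.7, -0.4, -0.7]
opening: 0.005
```

Run:
```python
from h import *
snap("top","t2",(205,115,305,215),6)
s=ctrl.observe();print(s['eef_pos'],s['contact_force'])
```

```text
[0.40136186 0.54278196 0.22980032] [-1.61263996 -0.33547677 -0.09822341]
```

View pics/t2.png

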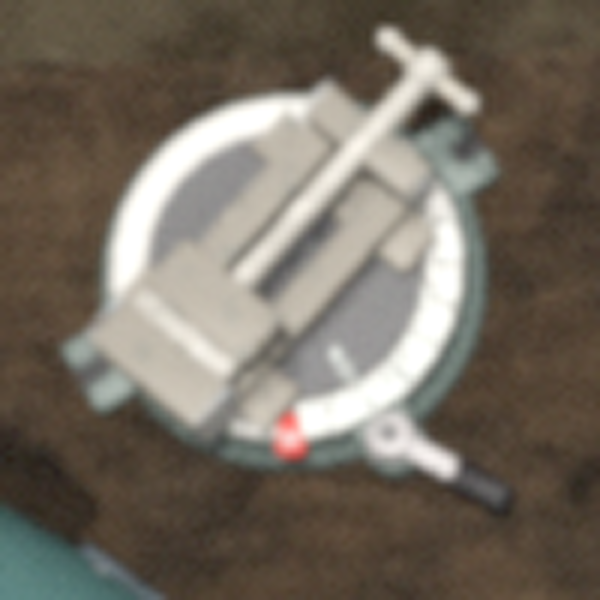

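Run:
```python
from h import *
P=lambda u,v,z:world("top",205+u/6,115+v/6,z)[:2]
c=np.array([.585,.358]);sb=-148.8
A,B,C,D=[P(*p,.098) for p in((92,340),(185,242),(282,325),(208,430))]
print(A,B,C,D)
for p,q in((C,D),(B,A),(P(430,65,.09),P(240,275,.09))):print('bearing',np.degrees(np.arctan2(*(q-p)[::-1])))
for p,q in((B,C),(A,D)):print('across',np.degrees(np.arctan2(*(q-p)[::-1])))
idx=P(352,374,.038);tip=P(289,413,.038);stud=P(390,435,.056);e=P(508,500,.045)
for n,p in(('idx',idx),('tip',tip),('stud',stud)):
    d=p-c;print(n,p,np.linalg.norm(d),np.degrees(np.arctan2(d[1],d[0])))
print('lever',np.degrees(np.arctan2(*(e-stud)[::-1])))
for b in(130,135,140,145):
    a=np.array([np.cos(np.radians(b)),np.sin(np.radians(b))]);l=np.array([-a[1],a[0]])
    r=lambda p:np.round(((p-c)@a*1e3,(p-c)@l*1e3),0)
    print(b,[r(p) for p in (A,B,C,D)])
```

```text
[0.53066822 0.45034635] [0.58256007 0.40188185] [0.5362493  0.35062395] [0.48094208 0.38918528]
bearing 145.1149999952166
bearing 136.9559971703528
bearing 138.19090001329985
across -132.09735939709861
across -129.1123421369208
idx [0.52282472 0.32092534] 0.07238988916789178 -149.1926933748495
tip [0.5019768  0.35523273] 0.0830693032663826 -178.09096466415113
stud [0.48467063 0.29858248] 0.116603701879151 -149.36493808413297
lever -119.36201763159
130 [array([106., -18.]), array([ 35., -26.]), array([26., 42.]), array([91., 60.])]
135 [array([104., -27.]), array([ 33., -29.]), array([29., 40.]), array([96., 52.])]
140 [array([101., -36.]), array([ 30., -32.]), array([33., 37.]), array([100.,  43.])]
145 [array([ 97., -44.]), array([ 27., -35.]), array([36., 34.]), array([103.,  34.])]
```

Lever is now over to the right (grip end at crop (505,497)), and the vice bearing is about 140°. It needs about −29° of turn. I'm going to the near side of the left flank.

send_rows:
  motion:
    - [0,10,-26,0,0]
    - [0,10,-26,0,0]
    - [0,10,-26,0,0]
    - [0,10,-26,0,0]
    - [0,10,-26,0,0]
    - [0,10,-26,0,0]
    - [0,10,-25,0,0]
    - [0,0,0,-40,0]
    - [0,0,0,-40,0]
    - [0,0,0,-40,0]
    - [0,0,0,-33,0]
    - [0,0,0,0,0]
    - [0,0,0,0,0]

```text
t: 10.2
eef_pos: [0.4722, 0.3622, 0.0783]
tcp_rot: [0.001, -0.415, 0.91, 0.0]
contact_force: [0.2, 0.3, 0.2]
opening: 0.0
```

Run:
```python
from h import *
s=ctrl.observe();print(s['eef_pos'],s['contact_force'])
c=np.array([585,358.])
for b in range(140,107,-2):
    a=np.array([np.cos(np.radians(b)),np.sin(np.radians(b))]);l=np.array([-a[1],a[0]])
    print(b,np.round(c+88*a+54*l,1))
```

```text
[0.47224745 0.36216836 0.07830815] [0.15379105 0.3485139  0.18304426]
140 [482.9 373.2]
138 [483.5 376.8]
136 [484.2 380.3]
134 [485.  383.8]
132 [486.  387.3]
130 [487.1 390.7]
128 [488.3 394.1]
126 [489.6 397.5]
124 [491.  400.8]
122 [492.6 404. ]
120 [494.2 407.2]
118 [496.  410.3]
116 [497.9 413.4]
114 [499.9 416.4]
112 [502.  419.4]
110 [504.2 422.2]
108 [506.4 425. ]
```

send_rows:
  motion:
    - [0,5,5,0,0]
    - [0,5.5,6,0,0]
    - [0,0.6,3.6,0,-2]
    - [0,0.7,3.5,0,-2]
    - [0,0.8,3.5,0,-2]
    - [0,1,3.5,0,-2]
    - [0,1.1,3.4,0,-2]
    - [0,1.2,3.4,0,-2]
    - [0,1.3,3.4,0,-2]
    - [0,1.4,3.3,0,-2]
    - [0,1.6,3.2,0,-2]
    - [0,1.6,3.2,0,-2]
    - [0,0,0,0,0]
    - [0,0,0,0,0]

```text
t: 11.95
eef_pos: [0.4938, 0.4076, 0.0771]
tcp_rot: [0.0, -0.251, 0.968, 0.0]
contact_force: [-1.0, 0.2, 0.1]
opening: 0.004
```

Run:
```python
from h import *
s=ctrl.observe();print(s['eef_pos'],s['contact_force'])
a=ctrl.read_camera("top")[:,:,::-1][115:215,205:305];b=ctrl.read_camera("scene")[:,:,::-1][165:245,195:295]
f=lambda i,s:cv2.resize(i,None,fx=s,fy=s,interpolation=cv2.INTER_CUBIC)
A=f(a,4);B=f(b,4);B=cv2.copyMakeBorder(B,0,80,0,0,cv2.BORDER_CONSTANT)
cv2.imwrite('pics/t3.png',np.hstack([A,B]))
for n in("top","scene"):print(pix(n,(.505,.358,.038)))
```

```text
[0.49380991 0.40764982 0.07705048] [-1.01815665  0.22480577  0.13750345]
[252.31867613 182.94675335]
[250.0499302  218.64759611]
```

View pics/t3.png

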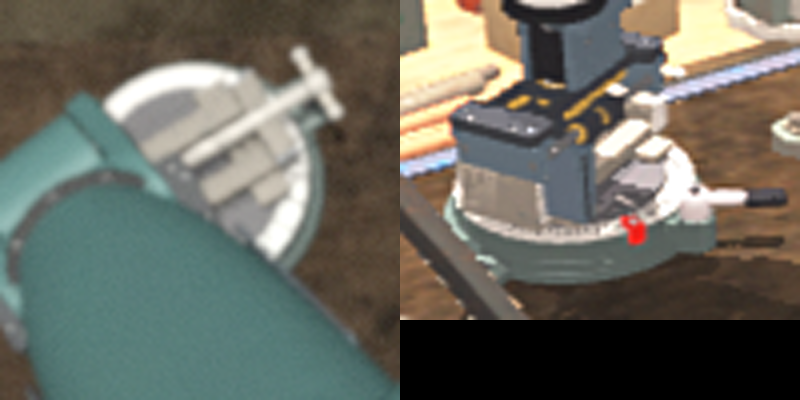

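Vice has turned. The arm hides the pointer in the top view, so I'll back off for a precise look.

send_rows:
  motion:
    - [0,-8,-4,0,0]
    - [0,-10,-5,0,0]
    - [0,0,0,40,0]
    - [0,0,0,40,0]
    - [0,0,0,40,0]
    - [0,0,0,33,0]
    - [0,-10,26,0,0]
    - [0,-10,26,0,0]
    - [0,-10,26,0,0]
    - [0,-10,26,0,0]
    - [0,-10,26,0,0]
    - [0,-10,26,0,0]
    - [0,0,0,0,0]
    - [0,0,0,0,0]

```text
t: 13.8
eef_pos: [0.4153, 0.5544, 0.2297]
tcp_rot: [-0.0, -0.251, 0.968, -0.0]
contact_force: [1.3, 0.4, -0.1]
opening: 0.004
```

Run:
```python
from h import *
s=ctrl.observe();print(s['eef_pos'],s['contact_force'])
ims=np.mean([ctrl.read_camera("top")[:,:,::-1].astype(float) for _ in range(3)],0).astype(np.uint8)
cv2.imwrite('pics/t4.png',cv2.resize(ims[150:210,220:300],None,fx=10,fy=10,interpolation=cv2.INTER_CUBIC))
```

```text
[0.41529104 0.55438107 0.22968324] [ 1.26124154  0.36726397 -0.06904568]
```

View pics/t4.png

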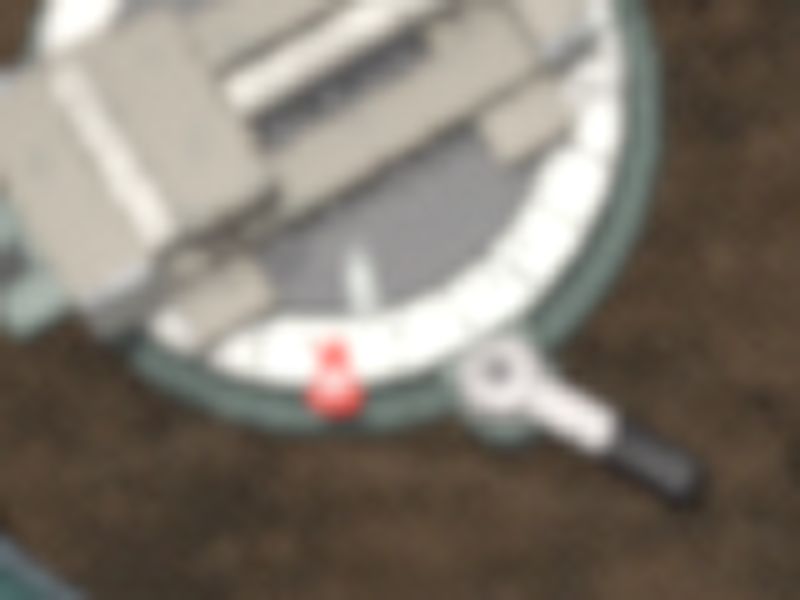

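Run:
```python
from h import *
P=lambda u,v:world("top",220+u/10-.45,150+v/10-.45,.038)[:2]
c=np.array([.585,.358])
for n,p in(('in',P(355,248)),('out',P(371,310)),('tip',P(333,335)),('ptr outer',P(334,385)),('stud',P(497,372))):
    d=p-c;print(n,p,np.linalg.norm(d),np.degrees(np.arctan2(d[1],d[0])))
i=P(371,310)-P(355,248);print('line dir',np.degrees(np.arctan2(i[1],i[0])))
im=cv2.imread('pics/t4.png')[5::10,5::10].astype(int)
print('red',[(220+x/10) for x in []])
hsv=im;R=(im[:,:,2]-im[:,:,1]).clip(0);
ys,xs=np.nonzero(R>60);print(ys+150,xs+220)
for y in range(32,42):print(y+150,round((R[y,25:45]*np.arange(25,45)).sum()/R[y,25:45].sum()+220,2),R[y].max())
G=im.sum(2)/3
for y in range(23,33):print(y+150,G[y,28:44].astype(int))
```

```text
in [0.53352658 0.34908282] 0.05224010829948803 -170.17171223637257
out [0.51264397 0.34386551] 0.07372366154070187 -168.94667100623454
tip [0.50461269 0.35626669] 0.08040599707420375 -178.76478101338822
ptr outer [0.48797043 0.3559323 ] 0.09705159936498356 -178.77921170348665
stud [0.49097076 0.30285689] 0.10900578064115997 -149.61066035720603
line dir -165.97237690395593
red []
[184 185 185 185 186 186 186 188 188 188 189 189 189 189 189 190 190 190
 190 190 191 191] [253 252 253 254 252 253 254 251 254 255 251 252 253 254 255 251 252 253
 254 255 253 254]
182 251.53 17
183 252.56 25
184 252.7 74
185 252.75 114
186 252.89 89
187 253.02 59
188 253.08 69
189 253.02 101
190 253.05 112
191 253.17 67
173 [111 112 121 133 141 147 150 155 155 151 151 150 151 151 151 150]
174 [125 126 133 143 150 152 159 169 163 154 150 151 150 151 151 151]
175 [126 130 135 146 151 155 171 187 179 158 150 151 151 151 151 152]
176 [128 132 140 149 151 155 177 206 197 166 151 150 151 151 152 152]
177 [132 139 145 148 149 154 182 219 212 174 151 152 151 152 152 149]
178 [140 146 148 150 150 153 179 217 216 182 156 152 151 150 153 161]
179 [144 147 149 150 150 151 172 208 214 188 159 151 153 168 188 207]
180 [142 146 148 147 147 149 166 200 210 193 173 176 194 221 235 243]
181 [180 181 179 179 180 180 188 205 214 214 217 226 235 249 254 254]
182 [235 238 236 236 235 233 235 241 240 244 244 241 247 255 255 255]
```

About −8° remain. I'll return and push about 7° more, then look again.

send_rows:
  motion:
    - [0,10,-26,0,0]
    - [0,10,-26,0,0]
    - [0,10,-26,0,0]
    - [0,10,-26,0,0]
    - [0,10,-26,0,0]
    - [0,10,-26,0,0]
    - [0,0,0,-40,0]
    - [0,0,0,-40,0]
    - [0,0,0,-40,0]
    - [0,0,0,-33,0]
    - [0,10,5,0,0]
    - [0,8,4,0,0]
    - [0,1,1.6,0,-1]
    - [0,1,1.6,0,-1]
    - [0,1,1.5,0,-1]
    - [0,1,1.5,0,-1]
    - [0,1,1.5,0,-1]
    - [0,1,1.5,0,-1]
    - [0,1,1.5,0,-1]
    - [0,0,0,0,0]

```text
t: 16.45
eef_pos: [0.5006, 0.4184, 0.0769]
tcp_rot: [0.0, -0.191, 0.982, 0.0]
contact_force: [-1.7, -0.3, -0.0]
opening: 0.003
```

send_rows:
  motion:
    - [0,0,0,0,0]
    - [0,-8,-4,0,0]
    - [0,-10,-5,0,0]
    - [0,0,0,40,0]
    - [0,0,0,40,0]
    - [0,0,0,40,0]
    - [0,0,0,33,0]
    - [0,-10,26,0,0]
    - [0,-10,26,0,0]
    - [0,-10,26,0,0]
    - [0,-10,26,0,0]
    - [0,-10,26,0,0]
    - [0,-10,26,0,0]
    - [0,0,0,0,0]
    - [0,0,0,0,0]

```text
t: 18.32
eef_pos: [0.4223, 0.5651, 0.2297]
tcp_rot: [-0.0, -0.192, 0.981, -0.0]
contact_force: [0.2, 0.7, 0.8]
opening: 0.007
```

```bash
cat > look.py <<'E'
from h import *
import sys
s=ctrl.observe();print(s['t'],s['eef_pos'],s['contact_force'])
im=np.mean([ctrl.read_camera("top")[:,:,::-1].astype(float) for _ in range(3)],0)
cv2.imwrite(f'pics/{sys.argv[1]}.png',cv2.resize(im[150:210,220:300].astype(np.uint8),None,fx=10,fy=10,interpolation=cv2.INTER_CUBIC))
c=np.array([.585,.358]);brg=lambda u,v:np.degrees(np.arctan2(*(world("top",u,v,.038)[:2]-c)[::-1]))
R=(im[:,:,2]-im[:,:,1]).clip(0)
for y in range(183,192):
    w=R[y,245:262]*(R[y,245:262]>15);x=(w*np.arange(245,262)).sum()/w.sum();print('red',y,round(x,2),round(brg(x,y),1))
G=im.mean(2)
for y in range(172,181):
    r=G[y,242:266];w=(r-np.median(r)-8).clip(0);k=w[4:].argmax()+4;w[:max(k-3,0)]=0;w[k+4:]=0
    x=(w*np.arange(242,266)).sum()/w.sum();print('idx',y,round(x,2),round(brg(x,y),1),r.astype(int))
E
python3 look.py t5
```

```text
18.325 [0.42228678 0.5650746  0.22969661] [0.21384392 0.65005339 0.78263205]
red 183 253.0 -178.4
red 184 252.72 -179.1
red 185 252.74 -179.1
red 186 252.94 -178.7
red 187 253.02 -178.6
red 188 253.12 -178.5
red 189 253.08 -178.6
red 190 253.1 -178.6
red 191 253.22 -178.4
idx 172 262.2 -143.8 [127 119 110 102  98 107 112 120 128 131 137 140 143 145 149 150 151 150
 151 150 151 152 150 150]
idx 173 nan nan [125 110  99 101 108 116 125 134 140 143 144 148 149 150 151 151 150 150
 151 150 151 151 151 152]
idx 174 253.05 -177.3 [134 120 110 116 121 126 130 140 146 150 156 161 158 153 150 150 151 150
 152 150 151 151 150 152]
idx 175 253.04 -177.5 [157 140 124 123 127 128 133 142 149 156 175 187 177 157 150 150 151 150
 152 152 151 152 152 153]
idx 176 253.08 -177.5 [172 155 133 130 130 135 141 146 150 160 188 205 191 163 152 151 150 151
 151 151 152 151 151 153]
idx 177 253.1 -177.6 [183 171 149 134 137 144 147 149 151 161 190 207 194 164 152 151 152 152
 153 152 151 149 151 172]
idx 178 264.77 -147.8 [192 184 161 143 143 149 148 149 149 159 183 205 195 164 152 152 152 153
 150 150 150 157 177 213]
idx 179 263.99 -150.7 [188 178 156 140 146 149 149 150 150 157 185 209 199 168 153 150 150 150
 154 167 185 202 218 240]
idx 180 263.62 -152.6 [170 167 163 158 155 153 154 151 149 155 183 210 202 171 157 153 161 172
 190 216 233 241 247 252]look.py:13: RuntimeWarning: invalid value encountered in scalar divide
  x=(w*np.arange(242,266)).sum()/w.sum();print('idx',y,round(x,2),round(brg(x,y),1),r.astype(int))
```

View pics/t5.png

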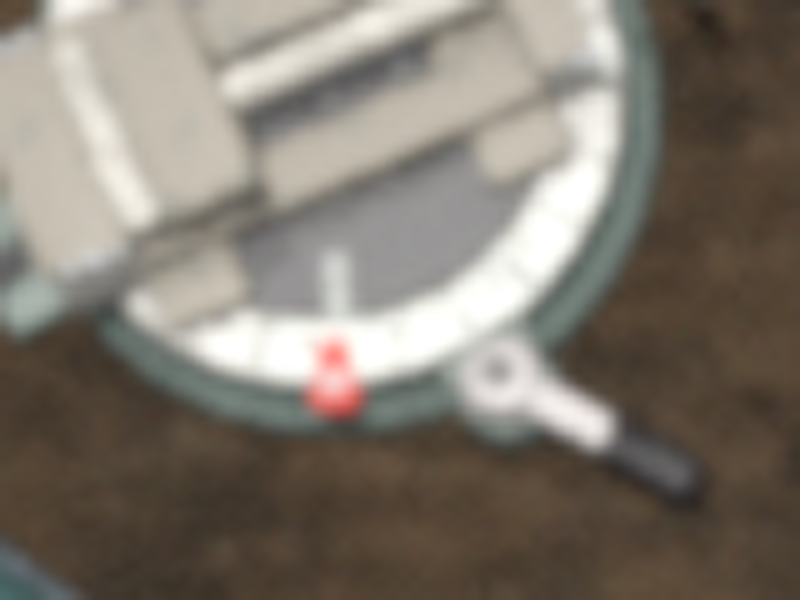

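Line end ~(337,310), pointer tip ~(333,338): about 1° (1.4 mm) short. One more 1° nudge.

send_rows:
  motion:
    - [0,10,-26,0,0]
    - [0,10,-26,0,0]
    - [0,10,-26,0,0]
    - [0,10,-26,0,0]
    - [0,10,-26,0,0]
    - [0,10,-26,0,0]
    - [0,0,0,-40,0]
    - [0,0,0,-40,0]
    - [0,0,0,-40,0]
    - [0,0,0,-33,0]
    - [0,9,4,0,0]
    - [0,6,3,0,0]
    - [0,3,2,0,0]
    - [0,0.5,0.7,0,-0.5]
    - [0,0.5,0.7,0,-0.5]
    - [0,0,0,0,0]
    - [0,0,0,0,0]

```text
t: 20.6
eef_pos: [0.5013, 0.4197, 0.077]
tcp_rot: [0.0, -0.183, 0.983, 0.0]
contact_force: [-1.8, -1.3, 0.4]
opening: 0.005
```

send_rows:
  motion:
    - [0,0,0,0,0]
    - [0,-8,-4,0,0]
    - [0,-10,-5,0,0]
    - [0,0,0,40,0]
    - [0,0,0,40,0]
    - [0,0,0,40,0]
    - [0,0,0,33,0]
    - [0,-10,26,0,0]
    - [0,-10,26,0,0]
    - [0,-10,26,0,0]
    - [0,-10,26,0,0]
    - [0,-10,26,0,0]
    - [0,-10,26,0,0]
    - [0,0,0,0,0]
    - [0,0,0,0,0]

```text
t: 22.48
eef_pos: [0.4233, 0.5666, 0.2297]
tcp_rot: [-0.0, -0.183, 0.983, -0.0]
contact_force: [0.5, -0.2, -0.4]
opening: 0.007
```

```bash
python3 look.py t6 | cut -c1-30
```

```text
22.475 [0.42329658 0.56659003 
red 183 253.0 -178.4
red 184 252.73 -179.1
red 185 252.75 -179.1
red 186 252.94 -178.7
red 187 253.03 -178.6
red 188 253.13 -178.4
red 189 253.07 -178.6
red 190 253.11 -178.6
red 191 253.21 -178.4
idx 172 262.35 -143.4 [122 122
 151 150 151 151 150 150]
idx 173 nan nan [120 107 100 1
 151 150 149 151 151 150]
idx 174 253.0 -177.5 [133 116 
 150 151 150 152 150 152]
idx 175 252.82 -178.3 [154 133
 151 150 152 151 152 152]
idx 176 252.87 -178.2 [169 150
 152 151 152 152 149 153]
idx 177 252.82 -178.4 [182 166
 152 152 152 148 150 172]
idx 178 264.76 -147.8 [189 178
 151 150 150 155 177 213]
idx 179 263.99 -150.7 [180 166
 154 168 185 203 218 240]
idx 180 263.61 -152.6 [168 165
 190 217 232 241 247 252]look.py:13: RuntimeWarning: invalid value encountered in scalar divide
  x=(w*np.arange(242,266)).sum()/w.sum();print('idx',y,round(x,2),round(brg(x,y),1),r.astype(int))
```

Line now within ~0.4° of the pointer. Next I tighten, so I'm going to the base side of the lever.

send_rows:
  motion:
    - [0,6,-28,0,-4]
    - [0,6,-28,0,-4]
    - [0,6,-28,0,-4]
    - [0,6,-28,0,-4]
    - [0,6,-28,0,-4]
    - [0,6,-28,0,-4]
    - [0,6,-28,0,-4]
    - [0,6,-28,0,-4]
    - [0,6,-28,0,-4]
    - [0,6,-28,0,-4]
    - [0,6,-28,0,-4]
    - [0,6,-28,0,-3]
    - [0,0,0,0,0]
    - [0,0,0,0,0]

```text
t: 24.38
eef_pos: [0.4954, 0.2304, 0.2301]
tcp_rot: [0.0, 0.225, 0.974, 0.0]
contact_force: [-0.5, 0.5, 0.3]
opening: 0.005
```

Run:
```python
from h import *
s=ctrl.observe();print(s['eef_pos'],s['tcp_rot'],s['contact_force'])
a=ctrl.read_camera("top")[:,:,::-1][115:215,225:345];b=ctrl.read_camera("scene")[:,:,::-1][150:250,195:315]
f=lambda i:cv2.resize(i,None,fx=3.3,fy=3.3,interpolation=cv2.INTER_CUBIC)
cv2.imwrite('pics/t7.png',np.hstack([f(a),f(b)]))
S=np.array([.4863,.2986]);p=None
for k in np.arange(1.15,-.06,-.1):
    t=np.radians(178.8)+k;u=np.array([np.cos(t),np.sin(t)]);n=np.array([u[1],-u[0]])
    q=(S+.056*u-.024*n)*1e3;print(round(k,2),np.round(q,1),None if p is None else np.round(q-p,1));p=q
```

```text
[0.49544125 0.23044828 0.23007861] [1.07139345e-04 2.24557025e-01 9.74460932e-01 1.55574512e-04] [-0.45445635  0.49111519  0.33777466]
1.15 [484.1 237.7] None
1.05 [478.  238.2] [-6.1  0.5]
0.95 [472.  239.4] [-6.   1.1]
0.85 [466.2 241.1] [-5.8  1.7]
0.75 [460.5 243.4] [-5.6  2.3]
0.65 [455.1 246.2] [-5.4  2.8]
0.55 [450.1 249.6] [-5.1  3.4]
0.45 [445.4 253.5] [-4.7  3.9]
0.35 [441.1 257.8] [-4.3  4.3]
0.25 [437.2 262.5] [-3.8  4.7]
0.15 [433.9 267.6] [-3.4  5.1]
0.05 [431. 273.] [-2.8  5.4]
-0.05 [428.7 278.6] [-2.3  5.6]
```

View pics/t7.png

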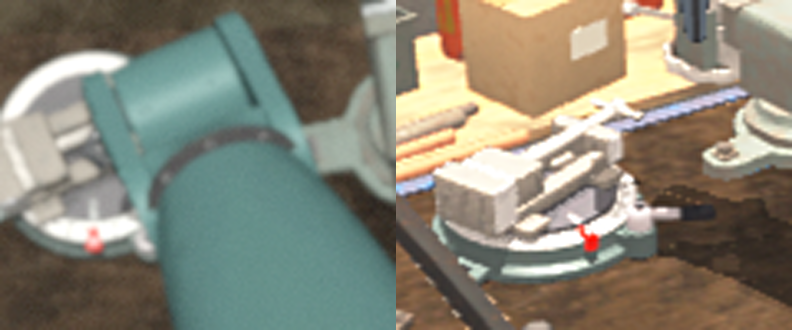

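Scene view: index line touches the pointer at (590,235), and the lever is to the right with free space around it. Descend and push back.

send_rows:
  motion:
    - [0,2,-1,-40,0]
    - [0,0,0,-40,0]
    - [0,0,0,-40,0]
    - [0,0,0,-30,0]
    - [0,0,0,-15,0]
    - [0,0,0,-9,0]
    - [0,0,0,0,0]

```text
t: 25.35
eef_pos: [0.4976, 0.2298, 0.0561]
tcp_rot: [0.0, 0.224, 0.975, 0.0]
contact_force: [-0.5, 0.1, -0.1]
opening: 0.004
```

send_rows:
  motion:
    - [0,-6,4,0,0]
    - [0,-7,4,0,0]
    - [0,-3,0.3,0,-2.8]
    - [0,-3,0.3,0,-2.9]
    - [0,-3,0.5,0,-2.8]
    - [0,-3,0.6,0,-2.9]
    - [0,-2.9,0.8,0,-2.9]
    - [0,-2.9,0.9,0,-2.8]
    - [0,-2.8,1.1,0,-2.9]
    - [0,-2.8,1.2,0,-2.9]
    - [0,-2.7,1.4,0,-2.8]
    - [0,-2.7,1.4,0,-2.9]
    - [0,-2.5,1.7,0,-2.9]
    - [0,-2.5,1.7,0,-2.8]
    - [0,0,0,0,0]

```text
t: 27.22
eef_pos: [0.4505, 0.2498, 0.0564]
tcp_rot: [0.0, 0.501, 0.865, 0.0]
contact_force: [0.3, -0.2, -0.5]
opening: 0.006
```

send_rows:
  motion:
    - [0,-2.4,1.9,0,-2.9]
    - [0,-2.3,2,0,-2.9]
    - [0,-2.2,2.1,0,-2.8]
    - [0,-2.1,2.2,0,-2.9]
    - [0,-2,2.3,0,-2.9]
    - [0,-1.9,2.4,0,-2.8]
    - [0,-1.7,2.5,0,-2.9]
    - [0,-1.7,2.6,0,-2.8]
    - [0,-1.4,2.7,0,-2.8]
    - [0,-1.4,2.7,0,-2.8]
    - [0,0,0,0,0]
    - [0,0,0,0,0]

```text
t: 28.72
eef_pos: [0.4314, 0.2728, 0.056]
tcp_rot: [-0.0, 0.699, 0.716, -0.0]
contact_force: [-1.2, -1.7, 1.1]
opening: 0.005
```

send_rows:
  motion:
    - [0,-0.5,1.2,0,-1]
    - [0,-0.5,1.2,0,-1]
    - [0,0,0,0,0]

```text
t: 29.1
eef_pos: [0.4304, 0.2753, 0.0559]
tcp_rot: [-0.0, 0.712, 0.703, -0.0]
contact_force: [-2.1, -2.8, 1.1]
opening: 0.003
```

send_rows:
  motion:
    - [0,0,1,0,0]
    - [0,0,1,0,0]
    - [0,0,0,0,0]

```text
t: 29.48
eef_pos: [0.4304, 0.2773, 0.0558]
tcp_rot: [-0.0, 0.711, 0.703, -0.0]
contact_force: [-1.3, -3.0, -0.0]
opening: 0.004
```

send_rows:
  motion:
    - [0,0,1,0,0]
    - [0,0,1,0,0]
    - [0,0,0,0,0]

```text
t: 29.85
eef_pos: [0.4303, 0.2792, 0.0558]
tcp_rot: [-0.0, 0.711, 0.703, -0.0]
contact_force: [-3.2, -5.0, 1.0]
opening: 0.008
```

send_rows:
  motion:
    - [0,0,-8,0,0]
    - [0,0,-10,0,0]
    - [0,0,0,45,0]
    - [0,0,0,45,0]
    - [0,0,0,45,0]
    - [0,0,0,40,0]
    - [0,-3,31,0,0]
    - [0,-3,31,0,0]
    - [0,-3,31,0,0]
    - [0,-3,31,0,0]
    - [0,-3,31,0,0]
    - [0,-3,31,0,0]
    - [0,-3,31,0,0]
    - [0,-3,31,0,0]
    - [0,-3,31,0,0]
    - [0,0,0,0,0]
    - [0,0,0,0,0]

```text
t: 31.98
eef_pos: [0.4037, 0.5394, 0.2307]
tcp_rot: [0.0, 0.712, 0.703, -0.0]
contact_force: [0.1, -0.9, 0.5]
opening: 0.005
```

```bash
python3 look.py t8 2>/dev/null| cut -c1-30 | grep -E "red|idx"; python3 -c "
from h import *
im=cv2.imread('pics/t8.png');o=cv2.resize(cv2.imread('pics/top0.png')[150:210,220:300],None,fx=5,fy=5,interpolation=cv2.INTER_CUBIC)
cv2.imwrite('pics/t8b.png',np.hstack([cv2.resize(im,(400,300)),o]))"
```

```text
red 183 253.0 -178.4
red 184 252.73 -179.1
red 185 252.75 -179.1
red 186 252.94 -178.7
red 187 253.02 -178.6
red 188 253.12 -178.5
red 189 253.07 -178.6
red 190 253.12 -178.6
red 191 253.21 -178.4
idx 172 259.34 -152.4 [124 122
idx 173 nan nan [121 109  99 1
idx 174 nan nan [133 116 111 1
idx 175 252.81 -178.3 [155 134
idx 176 252.85 -178.3 [169 150
idx 177 252.86 -178.3 [183 168
idx 178 264.75 -147.8 [189 177
idx 179 263.99 -150.7 [181 166
idx 180 263.62 -152.6 [167 166
```

View pics/t8b.png

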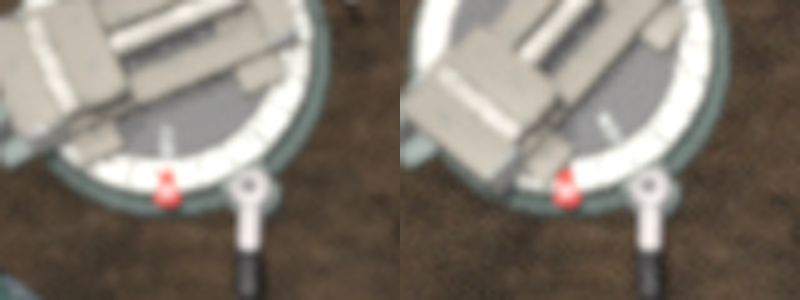

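Run:
```python
from h import *
a=cv2.imread('pics/top0.png').astype(float).mean(2);b=ctrl.read_camera("top").astype(float).mean(2)
for n,g in(('start',a),('now',b)):
    for y in(194,197,202,205,208):
        r=g[y,262:279];w=(r-np.median(r)) if y<199 else (np.median(r)-r); w=(w-8).clip(0)
        print(n,y,round((w*np.arange(262,279)).sum()/w.sum(),2))
```

```text
start 194 269.47
start 197 269.39
start 202 271.71
start 205 272.44
start 208 272.78
now 194 269.35
now 197 269.23
now 202 271.95
now 205 272.17
now 208 272.09
```

The lever is back at its starting angle to within about 0.02 rad, and the line has held. Handing in.

```bash
python3 -c "
from bench import ctrl
print(ctrl.hand_in())"
```

```text
the job is handed in; nothing more can be done
None
```

The vice is set to the red pointer and the clamp is tight again. The job is handed in; no verdict was reported. It took about 32 s of the 72 s allowed.

I pushed the clamp lever over to the right, then turned the vice about 30° clockwise with three pushes on the left flank. After that I pushed the lever back to the left. The fingers stayed shut throughout, so nothing was gripped.

Last checks, from the top camera after tightening:
- **Index line:** it stands about 0.4° (0.6 mm) from the pointer tip by the averaged bearings, and under 1° row by row. The limit is 3 mm.
- **Clamp lever:** the bright bar lies within about 0.02 rad of where it was found, which was the tight stop. The dark-grip readings further out scatter more, by up to 0.7 px, because of background contrast. I never felt a hard stop; the force had only risen to about 6 N when I backed off.
- **Base and pointer:** the pointer shows no shift between the pictures taken after the second push and after tightening. I did not measure the base's position again, but it looks unchanged in the start and end pictures.
- **Bystanders and arm:** my path kept clear of the other things on the bench, but I did not measure them again. The arm ended raised and away from everything.

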